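# Clear the hob and hold the surface thermometer on its zone centre

### The job

Check the surface temperature of the portable hob: first slide the slotted turner that lies across its cooking zone blade first into the slot in the front of the wooden block, fully home, and let it go. Then take the red thermometer out of its stand and hold it upright with its copper tip inside the small printed ring at the middle of the zone, pressing only lightly, so that the spring-loaded tip is pushed in about halfway and does not bottom out. Keep it there steadily for more than two seconds and finish while still holding it so; do not strike the glass, and leave the other things on the worktop alone.

Things in the scene. Friction and masses are not known exactly. Their poses are not given: they have to be found in the camera images.
- hob: Portable black glass hob, 240 deep (x) x 240 wide (y) x 55 mm high, flat top, fixed. Origin: centre of its underside, on the worktop; x from its front (touch fields, nearest the worktop's front edge) to its back, z up. White print on the glass: a ring of 156 mm diameter (the zone), in its middle a small ring of 26 mm diameter with a dot.
- spot (a point): The centre dot of the small printed ring on the hob's glass top: 15 mm behind the hob's middle, 55 mm above the worktop. At the start the turner's blade lies over it.
- slot_block: Light wooden block with two dark strips, 125 deep (x) x 124 wide (y) x 64 mm high, fixed in place. Origin: on the worktop under the middle of its front face; x points from that face into the block, z up. One level slot, edged in dark wood, opens in the front face.
- slot_mouth (a point): Middle of the slot's floor line at the block's front face, 26 mm above the worktop; axes as the block's. The slot is 74 mm wide (y), 8 mm high (z 0 to 8 mm from this point), 100 mm deep (x), level, its mouth rounded with 4 mm radius all round.
- turner: Flat slotted steel turner, loose, 0.14 kg. Origin: underside, at the shoulder between blade and handle; x towards the blade's end, z up. Blade x 0 to 92, 66 wide (54 in the last 14), 3 thick (z 0 to 3). Steel shoulder x -14 to 0, 26 wide, 20 high: it stops at the block's face, so fully home = origin at the slot mouth. Black handle to x -126, 22 wide, z 0 to 16 mm. Let go, it droops a little.
- turner_grip (a point): Point to grip the handle across its 22 mm width: 20 mm behind the centre of mass, 50 mm behind the shoulder, 8 mm above the underside. At the start the turner lies flat on the hob, its blade over the small ring, its handle towards the front or front right.
- stand: White stand, fixed in place: foot 84 x 72 x 6 mm and column 50 x 50 mm, 72 mm high, with an upright square socket 17 x 17 mm, 66 mm deep, in its top. Origin: centre of its underside, on the worktop; z up.
- thermometer: Red surface thermometer, loose, 0.14 kg, upright in the stand. Origin: on its axis at the relaxed tip's face; z from tip to handle. Copper tip disc 13 diameter; steel tube 10 diameter to z 64; black collar 32 x 36, z 64 to 71, resting on the stand (origin 8 mm above the worktop); red handle z 71 to 171, 22 (x) x 28 mm (y), display on -x. Lift it 75 mm straight up to clear the stand.
- thermo_grip (a point): Point on the thermometer's axis to grip across its 28 mm width (its y direction): 135 mm above the origin, 36 mm below the handle's top.
- tip (a point): Centre of the copper tip's lower face, on the sliding spring tip; it moves up into the tube as it is pressed.
- spring_tip (a joint): How far the spring tip is pushed in: 0 (relaxed, out) to 0.010 m (bottomed). The push on it is about 0.9 N at the start of the travel and grows by 0.3 N per mm: about 2.4 N halfway.
- mug: White and red mug, 96 mm high, a bystander on the right; origin under its centre.
- salt: Small white-capped jar, 47 x 98 mm, a bystander on the small wooden tray behind the hob; origin under its centre.
- spice: Small red-capped jar, 45 x 106 mm, a bystander on the small wooden tray behind the hob; origin under its centre.
Mind the look-alikes: they are no part of the job. There is more than one size of the thermometer; the job needs the larger.

How it is judged (in metres and radians):
On the way, in this order (a step that is already met when the one before it is completed fails the run):
1. the turner is fully home in the block's slot and let go (x of turner in the frame of slot_mouth between -0.01 and 0.01 m and y of turner in the frame of slot_mouth between -0.012 and 0.012 m and z of turner in the frame of slot_mouth between -0.012 and 0.012 m and angle between the x axis of turner and the x axis of slot_block, either way round below 0.15 rad and contact force between the fingers and turner below 0.2 N), for 0.3 s.
2. the thermometer is lifted clear of its stand, in the fingers (z of thermometer in the frame of stand above 0.074 m and contact force between the fingers and thermometer above 1 N), for 0.1 s.
3. the thermometer is held upright, tip inside the small ring, spring tip about half pressed, for two seconds (horizontal distance between tip and spot below 0.012 m and angle between thermometer's own z axis and vertical below 0.12 rad and value of joint spring_tip between 0.002 and 0.0085 m and contact force between thermometer and hob between 0.8 and 6 N and contact force between the fingers and thermometer above 1 N and contact force between thermometer and stand below 0.1 N and linear speed of thermometer below 0.02 m/s), for 2 s.
At the end, for the whole second after the job is handed in: Fingers hold the thermometer still, upright within 0.12 rad, tip within 12 mm of the dot, spring tip 2 to 8.5 mm in, 0.8 to 6 N on the glass, clear of its stand; turner let go in the slot, shoulder within 10 mm of the block face (12 mm sideways or in height, 0.15 rad) (all of step 1 and all of step 3); the arm keeps its last pose, push and grip.
It fails at once if the thermometer struck or pressed on the hob with more than 15 N (contact force between thermometer and hob above 15 N).
It fails at once if a bystander (mug or jars) was moved more than 30 mm or tipped (distance of any of mug, salt, spice from where it was at the start of the episode above 0.03 m or angle between any of mug, salt, spice's own z axis and vertical above 0.35 rad).
It also fails if it takes over 72 s, if anything falls off the work surface, if the arm or the gripper's body presses on something with over 40 N, if the wrist force passes 120 N, or if a joint passes its speed limit or range.

### The arm

A 7-joint arm with a two-finger parallel gripper is mounted at the origin on a cart in front of the work surface, level with it; the furniture and walls round the work are solid. World frame = base frame: x ahead of the robot, y to its left, z up, the work surface at z = 0. Lengths are in m, angles in degrees, forces in N, time in s.
With the tool pointing down it reaches from about 0.425 to 0.825 m from the base axis. Payload 3.6 kg.
Tool frame: the origin (TCP) lies between the finger pads; the fingertips stand env.tip_reach ahead of it and the grasp point (between the pads) lies 8 mm behind it (env.tip_reach is the distance from the TCP to the fingertips, in m); z points along the fingers, y is the line along which they close (so a half turn about z gives the same grasp; the last joint's range is limited). The gripper opens to 85 mm and grips with 20 to 120 N. Pads are 22 mm wide; open, the fingers measure 114 mm over their backs; the gripper's body (76 mm by 85 mm) begins 54 mm behind the grasp point. The pads swing forward as they close: fully open they stand 13 mm farther back than shut.
Start: joints at [68.039, 35.231, -0.722, 81.555, 0.464, 63.22, -2.315], TCP at [0.227, -0.609, 0.242] pointing down, gripper open.
Joint ranges: [-178.69, 178.69], [-17.37, 117.87], [-77.05, 75.6], [15.02, 138.74], [-78.02, 258.01], [0.78, 113.62], [-162.83, 162.83]. Speed limits (degrees/s): [159.86, 159.86, 180, 180, 180, 180, 180].

### API

Orientations are given as [roll, pitch, yaw] about the fixed x, y, z axes, in that order (R = Rz(yaw) Ry(pitch) Rx(roll)).
In Python, from workcell import env, viewer, sign_off gives the robot as it stands.
- The arm moves only by the tool move_arm, never from a script. Its argument "increments" is text: rows parted by semicolons, each of 6 numbers parted by spaces: the shift along the tool's x, y, z in mm, then the turn, a rotation vector about the tool's x, y, z in rad. In form: dx dy dz wx wy wz; .... A call has 1 to 10 rows; each row shifts and turns the commanded pose from where the row before left it, along the tool's axes as they then stand; what a row does not reach is not made up. A row lasts 1/8 s, in which the tool goes at most 62.5 mm and 10.7 degrees, less where a joint would pass 70% of its speed; a pose out of reach is approached as far as the arm can. A call is refused whole if a number of a shift passes 62.5 or a number of a turn 0.188, either way. A call with a gripper value outside its range is refused whole. "grip" is the gripper command: -1 is fully open, 1 is shut, values between are in proportion, set as the call begins (left out, the last holds). The fingers move at their own pace and stop on an object; "force" is the grip in N (left out, the last holds). Time passes only in rows, so rows that do not move let the fingers close. It gives the time, the measured TCP pose, the force, the opening and the grip force at its end, in the units of the state.
- env.state(): the state, without advancing time (a new reading comes with each control period).
- viewer.get_image(name): name is "side" or "top"; returns the picture (384x512x3 uint8, blue, green, red); there is no depth.
- viewer.get_calibration(name): a dict with "mtx" (3x3 intrinsics, pixels), "extrinsics" (4x4, takes a point from world to camera coordinates). Camera axes: x right, y down, z forward; pixel columns grow to the right and rows downward; lengths in m; the calibration is good to about 2 mm. A picture is of the moment at which its call begins. get_calibration takes no time and is no camera call.
- sign_off(): hands the job in; it is judged then, once.
Trained networks look in the newest picture that a camera, given by its name, has taken for a name from the list of things; names that differ only in an ending like _2 or _b are one class to them, and where a whole thing is asked for, a point or a joint stands for the part that bears it (a point fixed in the world has none). Each returns a list of dicts, best first, with "score" (0 to 1); they miss things now and then, are a little off and sometimes report something else, mostly with a low value. They report only what shows in the picture. A call takes as long as a camera call. They do not tell look-alikes from the thing itself.
- viewer.spot_in(label, camera): "box" ([left, top, right, bottom] in pixels, round what is visible of it).
- viewer.cut_out(label, camera): "mask" (384x512 bool, what is visible of it) and "box" ([left, top, right, bottom] in pixels, round what is visible of it).
- viewer.tip_of(label, camera): "xy" ([column, row] in pixels: a listed point, or the origin of a listed thing).
The state is a dict: "clock": time; "joint_positions": joint angles; "qd": joint speeds; "effort": joint torques, N m; "tool_pos": TCP position; "orientation": TCP orientation; "contact_force": force on the tool from outside, world axes, zero at the start; "ft_torque": the same for the moment, N m; "opening": finger opening in m; "finger_force": force on a finger pad.
Only numpy, scipy, OpenCV 4.12 (cv2) and the standard library are available. Lean on these libraries where they do the work, as an engineer would, in place of code of your own. Each camera call takes 0.05 s, during which the arm holds its last target. There are 200 camera calls.

## Working session

There is one attempt and no reset: what is moved stays moved. The work goes in short steps, Python scripts to look and compute and a tool call to move; the robot and the scene stay as the last step left them, time stands still between calls to the robot, and variables do not carry over. Pictures are saved under pics/ and viewed, at most 10 in all, crops included, and the job is handed in when it is done.

Besides the shell and the picture viewer there is one more tool, called after "Call:" in YAML: its name, and indented under it one key for each argument. move_arm: Moves the arm, as the interface text tells. Its arguments: {"type":"object","properties":{"increments":{"type":"string"},"grip":{"type":"number"},"force":{"type":"number"}},"required":["increments"]}

```bash
mkdir -p pics; ls
python3 - <<'E'
from workcell import env, viewer
import cv2,numpy as np
print(env.state(), env.tip_reach)
for c in ("side","top"):
    im=viewer.get_image(c); cv2.imwrite(f"pics/{c}0.png",im)
    k=viewer.get_calibration(c); print(c,np.round(k["mtx"],1).tolist(),np.round(k["extrinsics"],3).tolist())
    for l in "hob slot_block turner stand thermometer mug salt spice".split():
        print(l,[(np.round(d["box"]).astype(int).tolist(),round(d["score"],2)) for d in viewer.spot_in(l,c)][:4])
    for l in "hob spot slot_block slot_mouth turner turner_grip stand thermometer thermo_grip tip".split():
        print(l,[(np.round(d["xy"],1).tolist(),round(d["score"],2)) for d in viewer.tip_of(l,c)][:4])
E
```

```text
pics
{'clock': 0.0, 'joint_positions': array([68.03769975, 35.28901308, -0.72254009, 81.6441012 ,  0.46543116,
       63.22005631, -2.31585041]), 'qd': array([ 0.06989406,  0.01364488,  0.04233992,  0.03310927, -0.01090933,
       -0.09873782,  0.04207276]), 'effort': array([ 2.02003594e-04, -4.69211662e+01,  2.59666974e-01, -1.71034062e+01,
        1.00452823e-02,  9.71600355e-03, -8.48188847e-06]), 'tool_pos': array([ 0.22677246, -0.60834483,  0.24112476]), 'orientation': array([-1.79849774e+02,  3.62685535e-03,  2.04470401e+01]), 'contact_force': array([ 0.38868425,  0.31506115, -0.09303577]), 'ft_torque': array([-0.03554676,  0.02137253, -0.00880957]), 'finger_force': 0.0, 'opening': 0.08528343493832095} 0.011
side [[353.3, 0.0, 254.9], [0.0, 353.3, 187.8], [0.0, 0.0, 1.0]] [[0.99, -0.138, 0.007, -0.573], [-0.08, -0.614, -0.785, 0.163], [0.113, 0.777, -0.619, 1.033], [0.0, 0.0, 0.0, 1.0]]
hob [([158, 136, 244, 194], 0.8)]
slot_block [([239, 170, 295, 219], 0.88), ([178, 148, 214, 180], 0.55), ([264, 217, 279, 256], 0.22)]
turner [([182, 148, 214, 181], 0.75), ([265, 215, 278, 254
[... 1066 characters left out ...]
, 216, 282], 0.81)]
slot_block [([220, 157, 259, 196], 0.61)]
turner [([156, 217, 212, 254], 0.84)]
stand [([294, 176, 320, 200], 0.67)]
thermometer [([336, 161, 344, 172], 0.46)]
mug [([328, 124, 362, 152], 0.68), ([213, 154, 255, 199], 0.59)]
salt [([305, 178, 317, 194], 0.52)]
spice [([154, 216, 214, 255], 0.38)]
hob [([173.9, 233.7], 0.74)]
spot [([166.2, 231.3], 0.62)]
slot_block [([246.5, 190.6], 0.94)]
slot_mouth [([242.0, 192.5], 0.58)]
turner [([179.6, 235.9], 0.82)]
turner_grip [([194.5, 242.5], 0.75)]
stand [([303.7, 190.4], 0.88)]
thermometer [([313.7, 183.7], 0.61), ([334.2, 170.2], 0.53), ([306.3, 189.2], 0.5)]
thermo_grip [([314.7, 184.8], 0.48), ([341.5, 166.1], 0.43)]
tip []
```

Run:
```python
import cv2,numpy as np
a=cv2.imread("pics/side0.png")[115:325,140:400];b=cv2.imread("pics/top0.png")[110:300,110:380]
cv2.imwrite("pics/a.png",cv2.resize(a,None,fx=2.85,fy=2.85,interpolation=2))
cv2.imwrite("pics/b.png",cv2.resize(b,None,fx=2.9,fy=2.9,interpolation=2))
```

```text
(no output)
```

View pics/a.png

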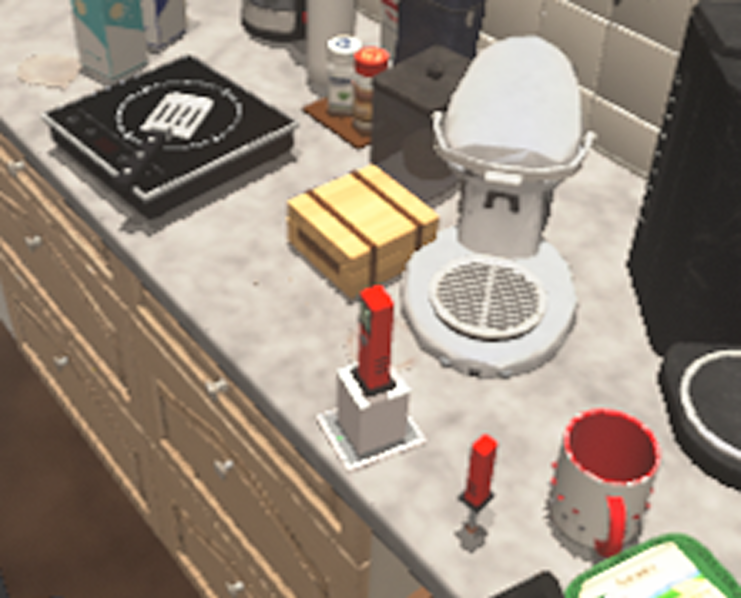

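View pics/b.png

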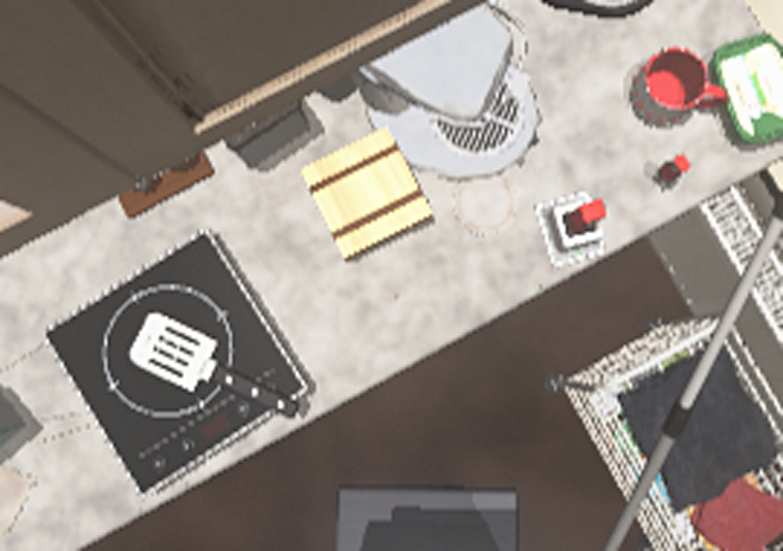

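The side picture shows the look-alikes: the large thermometer in the stand at side (271,230) / top (312,185), and a small one standing alone at side (308,280) / top (341,167). I choose the large one in the stand. The turner lies on the hob with its blade at top (170,231) and its handle end at (211,250). The block's slot face is towards the front.

```bash
cat > h.py <<'E'
from workcell import env, viewer
import cv2,numpy as np
from scipy.optimize import minimize
C={c:viewer.get_calibration(c) for c in("side","top")}
def proj(c,P):
    k=C[c];P=np.atleast_2d(P);q=P@k["extrinsics"][:3,:3].T+k["extrinsics"][:3,3];q=q@k["mtx"].T;return q[:,:2]/q[:,2:]
def ray(c,uv,z):
    k=C[c];R=k["extrinsics"][:3,:3];t=k["extrinsics"][:3,3]
    d=R.T@np.linalg.solve(k["mtx"],[*uv,1]);o=-R.T@t;return o+d*(z-o[2])/d[2]
def tri(uvs):
    f=lambda p:sum(((proj(c,p)-uv)**2).sum() for c,uv in uvs.items())
    r=minimize(f,ray("top",uvs["top"],.1),method="Nelder-Mead",options=dict(xatol=1e-5,fatol=1e-4));return r.x,r.fun**.5
def R2(a): return np.array([[np.cos(a),-np.sin(a)],[np.sin(a),np.cos(a)]])
def sil(c,boxes,p):
    m=np.zeros((384*4,512*4),np.uint8)
    for x0,x1,y0,y1,z0,z1 in boxes:
        v=np.array([[x,y,z] for x in(x0,x1) for y in(y0,y1) for z in(z0,z1)],float)
        v[:,:2]=v[:,:2]@R2(p[2]).T+p[:2]
        h=cv2.convexHull((proj(c,v)*4+2).astype(np.float32)).astype(np.int32);cv2.fillConvexPoly(m,h,1)
    return cv2.resize(m.astype(np.float32),(512,384),interpolation=cv2.INTER_AREA)
def fit(boxes,masks,p0):
    f=lambda p:sum(1-np.minimum(s,m).sum()/np.maximum(s,m).sum() for c,m in masks.items() for s in[sil(c,boxes,p)])
    r=minimize(f,p0,method="Nelder-Mead",options=dict(initial_simplex=np.array([p0]+[np.add(p0,d) for d in np.diag([.015,.015,.1])]),maxiter=150));return r.x,r.fun
E
python3 - <<'E'
from h import *
def P(pts,z): return np.array([ray("top",(110+x/2.9-.3,110+y/2.9-.3),z) for x,y in pts])
for n,pts,z in(("hob",[(207,232),(47,328),(142,490),(310,392)],.055),("block",[(302,170),(386,128),(434,215),(349,260)],.064),("blade/handle end",[(215,370),(300,408),(147,333)],.06)):
    q=P(pts,z);print(n,q.round(3).tolist(),q.mean(0).round(3),np.linalg.norm(np.roll(q,-1,0)-q,axis=1).round(3))
print(proj("top",[[0,0,0],[.2268,-.6083,.241]]))
def mk(l,near):
    o={}
    for c in("side","top"):
        for d in viewer.cut_out(l,c):
            b=d["box"];
            if abs((b[0]+b[2])/2-near[c][0])<15 and abs((b[1]+b[3])/2-near[c][1])<15: o[c]=d["mask"].astype(np.float32);break
    return o
hb=P([(207,232),(142,490)],.055).mean(0)
H=[(-.12,.12,-.12,.12,0,.055)];B=[(0,.125,-.062,.062,0,.064)];S=[(-.042,.042,-.036,.036,0,.006),(-.025,.025,-.025,.025,0,.072)]
T=[(0,.078,-.033,.033,.055,.058),(.078,.092,-.027,.027,.055,.058),(-.014,0,-.013,.013,.055,.075),(-.126,-.014,-.011,.011,.055,.071)]
q=P([(207,232),(47,328),(142,490),(310,392)],.055)
for z in(viewer.get_image("side"),viewer.get_image("top")):pass
e=(q[0]-q[3]);yaw=np.arctan2(e[1],e[0]);print("yaw",yaw)
m=mk("hob",dict(side=(201,165),top=(171,234)));print("hob",m.keys(),fit(H,m,[*q.mean(0)[:2],yaw]))
b=P([(302,170),(386,128),(434,215),(349,260)],.064);fr=(b[2]+b[3])/2;e=b[1]-b[2];by=np.arctan2(e[1],e[0])
m=mk("slot_block",dict(side=(267,195),top=(237,177)));print("block",fr,by,m.keys(),fit(B,m,[*fr[:2],by]))
s0=ray("top",(303.7,190.4),0);m=mk("stand",dict(side=(271,263),top=(307,188)));print("stand",s0,m.keys(),fit(S,m,[*s0[:2],by]))
sh=P([(215,370)],.06)[0];he=P([(300,408)],.063)[0];e=sh-he;ty=np.arctan2(e[1],e[0])
m=mk("turner",dict(side=(198,165),top=(184,235)));print("turner",sh,ty,m.keys(),fit(T,m,[*sh[:2],ty]))
m=mk("thermometer",dict(side=(271,238),top=(312,185)));print("thermo",m.keys())
for c in m: print(c,cv2.minAreaRect(np.argwhere(m[c])[:,::-1].astype(np.float32)))
E
```

```text
hob [[0.577, 0.299, 0.055], [0.454, 0.49, 0.055], [0.261, 0.363, 0.055], [0.382, 0.164, 0.055]] [0.419 0.329 0.055] [0.227 0.231 0.233 0.238]
block [[0.657, 0.182, 0.064], [0.713, 0.079, 0.064], [0.604, 0.016, 0.064], [0.545, 0.12, 0.064]] [0.63  0.099 0.064] [0.118 0.126 0.12  0.128]
blade/handle end [[0.407, 0.281, 0.06], [0.363, 0.175, 0.06], [0.45, 0.366, 0.06]] [0.407 0.274 0.06 ] [0.114 0.21  0.096]
[[260.23444754 353.28230766]
 [464.89312591 303.67350945]]
yaw 0.6062892701858846
hob dict_keys(['side', 'top']) (array([0.41846427, 0.3353002 , 0.60021093]), np.float64(0.4075366258621216))
block [0.57439858 0.06809334 0.064     ] 0.5194650170628979 dict_keys(['side', 'top']) (array([0.57828246, 0.07399821, 0.49183889]), np.float64(0.14546972513198853))
stand [ 0.59120916 -0.15460237  0.        ] dict_keys(['side', 'top']) (array([ 0.5985515 , -0.16089361,  0.30570374]), np.float64(0.5282661318778992))
turner [0.40670714 0.28059432 0.06      ] 1.1786533335559968 dict_keys(['side', 'top']) (array([0.41139668, 0.29472257, 1.13955169]), np.float64(0.2625555992126465))
thermo dict_keys(['side'])
side ((270.0, 234.0), (38.0, 14.0), 90.0)
```

```bash
cat > ov.py <<'E'
from h import *
T0=[(0,.092,-.033,.033,0,.003),(-.014,0,-.013,.013,0,.02),(-.126,-.014,-.011,.011,0,.016)]
def wire(im,c,boxes,p,col,s,o,z=0):
    for x0,x1,y0,y1,z0,z1 in boxes:
        v=np.array([[x,y,zz+z] for zz in(z0,z1) for x,y in((x0,y0),(x1,y0),(x1,y1),(x0,y1))],float)
        v[:,:2]=v[:,:2]@R2(p[2]).T+p[:2];q=((proj(c,v)-o+.5)*s).astype(int)
        for i in range(4):
            for a,b in((i,(i+1)%4),(i+4,(i+1)%4+4),(i,i+4)): cv2.line(im,tuple(map(int,q[a])),tuple(map(int,q[b])),col,1)
def circ(im,c,p,r,z,s,o,col):
    t=np.linspace(0,6.28,40);q=((proj(c,np.c_[p[0]+r*np.cos(t),p[1]+r*np.sin(t),t*0+z])-o+.5)*s).astype(int)
    cv2.polylines(im,[q.reshape(-1,1,2)],True,col,1)
def crop(c,box,s,im=None):
    im=viewer.get_image(c) if im is None else im
    x0,y0,x1,y1=box;return cv2.resize(im[y0:y1,x0:x1],None,fx=s,fy=s,interpolation=2),np.array([x0,y0])
H=[(-.12,.12,-.12,.12,0,.055)];B=[(0,.125,-.062,.062,0,.064),(0,.1,-.037,.037,.026,.034)];S=[(-.042,.042,-.036,.036,0,.006),(-.025,.025,-.025,.025,0,.072)]
TH=[(-.016,.016,-.018,.018,.072,.079),(-.011,.011,-.014,.014,.079,.179)]
E
python3 - <<'E'
from ov import *
hob=[.419,.332,.606];blk=[.577,.071,.505];st=[.598,-.160,.5];tu=[.409,.287,1.16]
out=[]
for c,boxes in(("top",[(118,180,222,288),(212,145,268,205),(288,165,332,210)]),("side",[(150,130,250,225),(230,160,300,222),(245,210,300,285)])):
    im=viewer.get_image(c);row=[]
    for b in boxes:
        s=min(266/(b[2]-b[0]),298/(b[3]-b[1]));a,o=crop(c,b,s,im)
        wire(a,c,H,hob,(0,255,0),s,o);circ(a,c,np.array(hob[:2])+.015*np.array([np.cos(hob[2]),np.sin(hob[2])]),.078,.055,s,o,(0,255,0))
        wire(a,c,B,blk,(255,0,0),s,o);wire(a,c,S,st,(255,0,255),s,o);wire(a,c,TH,st,(0,255,255),s,o);wire(a,c,T0,tu,(0,128,255),s,o,.055)
        p=np.zeros((300,266,3),np.uint8);a=a[:300,:266];p[:a.shape[0],:a.shape[1]]=a;row.append(p)
    out.append(np.hstack(row))
cv2.imwrite("pics/ov1.png",np.vstack(out))
E
```

```text
(no output)
```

View pics/ov1.png

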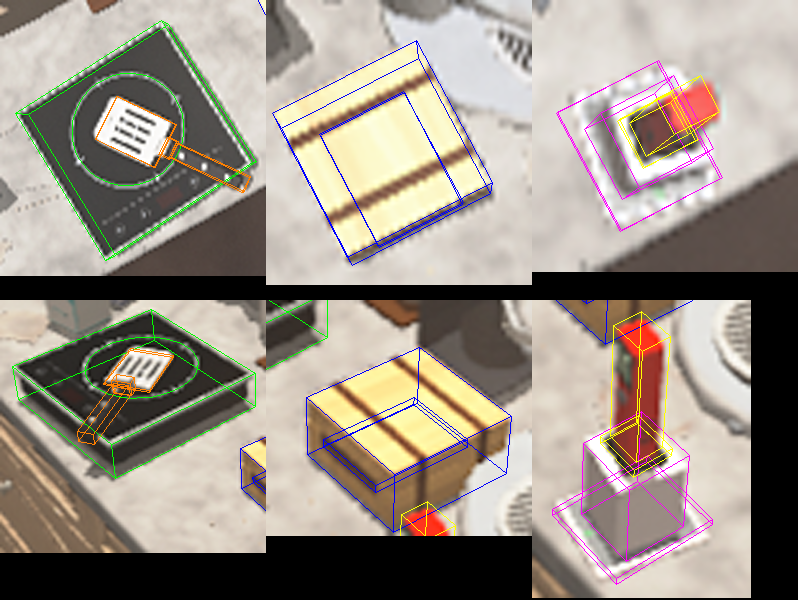

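The overlay shows hob (green), block (blue) and turner (orange) matching to about 1 px. The stand estimate (magenta/yellow) needs less yaw, and I'll refine it later. Next I plan an arc to above the turner grip.

```bash
cat > plan.py <<'E'
import numpy as np
from scipy.spatial.transform import Rotation as Ro
def plan(pos,rpy,wps,step=55,turn=.17):
    """wps: (x,y,z,yaw_deg) tool-down, metres; prints rounded rows, tracking rounding"""
    p=np.array(pos)*1000.;R=Ro.from_euler("xyz",rpy,degrees=True);rows=[]
    for w in wps:
        g=np.array(w[:3])*1000.;G=Ro.from_euler("xyz",[180,0,w[3]],degrees=True)
        n=max(1,int(np.ceil(max(np.linalg.norm(g-p)/step,(R.inv()*G).magnitude()/turn)-.02)))
        for i in range(n):
            d=np.round(R.inv().apply((g-p)/(n-i)));v=np.round((R.inv()*G).as_rotvec()/(n-i),3)
            rows.append("%g %g %g %g %g %g"%(*(d+0.),*(v+0.)));p=p+R.apply(d);R=R*Ro.from_rotvec(v)
    for i in range(0,len(rows),10): print("; ".join(rows[i:i+10]))
    print(len(rows),"rows")
E
python3 - <<'E'
from workcell import env
from plan import *
s=env.state()
w=[]
for a,r,yaw in((-52,.6,24),(-35,.55,32),(-15,.5,42),(5,.48,52),(20,.465,60)): w.append((r*np.cos(np.radians(a)),r*np.sin(np.radians(a)),.24,yaw))
plan(s["tool_pos"],s["orientation"],w+[(.389,.241,.16,66.5)])
E
```

```text
45 -19 1 0 0 -0.015; 46 -19 0 0 0 -0.016; 46 -18 1 0 0 -0.015; 46 -18 0 0 0 -0.016; 34 -28 0 0 0 -0.035; 36 -26 0 0 0 -0.035; 36 -25 0 0 0 -0.035; 37 -24 0 0 0 -0.035; 32 -35 0 0 0 -0.044; 33 -34 0 0 0 -0.043
34 -32 0 0 0 -0.044; 36 -31 0 0 0 -0.043; 28 -33 0 0 0 -0.044; 29 -31 0 0 0 -0.044; 31 -30 0 0 0 -0.043; 31 -29 0 0 0 -0.044; 22 -35 0 0 0 -0.046; 24 -34 0 0 0 -0.047; 26 -32 0 0 0 -0.046; 16 -27 27 0 0 -0.038
17 -27 27 0 0 -0.038; 17 -27 26 0 0 -0.038
22 rows
```

Call:
move_arm:
  increments: "45 -19 1 0 0 -0.015; 46 -19 0 0 0 -0.016; 46 -18 1 0 0 -0.015; 46 -18 0 0 0 -0.016; 34 -28 0 0 0 -0.035; 36 -26 0 0 0 -0.035; 36 -25 0 0 0 -0.035; 37 -24 0 0 0 -0.035; 32 -35 0 0 0 -0.044; 33 -34 0 0 0 -0.043"
  grip: -1

```text
clock: 3.85
tool_pos: [0.4673, -0.2208, 0.2405]
orientation: [180.0, -0.0, 37.1]
contact_force: [0.8, -0.2, 1.0]
opening: 0.0858
finger_force: 0.0
```

Call:
move_arm:
  increments: "34 -32 0 0 0 -0.044; 36 -31 0 0 0 -0.043; 28 -33 0 0 0 -0.044; 29 -31 0 0 0 -0.044; 31 -30 0 0 0 -0.043; 31 -29 0 0 0 -0.044; 22 -35 0 0 0 -0.046; 24 -34 0 0 0 -0.047; 26 -32 0 0 0 -0.046; 16 -27 27 0 0 -0.038"

```text
clock: 5.1
tool_pos: [0.4226, 0.1894, 0.2149]
orientation: [179.8, -0.3, 62.3]
contact_force: [0.4, 0.2, -0.7]
opening: 0.0856
finger_force: 0.0
```

Call:
move_arm:
  increments: "17 -27 27 0 0 -0.038; 17 -27 26 0 0 -0.038; 0 0 0 0 0 0; 0 0 0 0 0 0"

```text
clock: 5.6
tool_pos: [0.3893, 0.2408, 0.1607]
orientation: [179.9, -0.0, 66.5]
contact_force: [-0.4, 0.4, -0.3]
opening: 0.0851
finger_force: 0.0
```

Run:
```python
from ov import *
tu=[.409,.287,1.16];r=[]
for c,b in(("top",(140,195,230,285)),("side",(160,110,250,200))):
    a,o=crop(c,b,4.4);wire(a,c,T0,tu,(0,128,255),4.4,o,.055);r.append(a)
    print(c,[(d["xy"],round(d["score"],2)) for l in("turner","turner_grip") for d in viewer.tip_of(l,c)[:2]])
print(proj("top",[[.389,.241,.063],[.409,.287,.055]]),proj("side",[[.389,.241,.063],[.409,.287,.055]]))
cv2.imwrite("pics/t1.png",np.hstack(r))
```

```text
top [([246.1, 194.6], 0.64), ([180.2, 233.3], 0.57), ([195.4, 239.9], 0.55)]
side [([199.2, 162.6], 0.66), ([249.9, 208.1], 0.61), ([190.5, 166.7], 0.77)]
[[194.66410057 242.56222393]
 [182.32549911 236.58965196]] [[191.15506006 168.7906768 ]
 [197.04578084 162.86901599]]
```

View pics/t1.png

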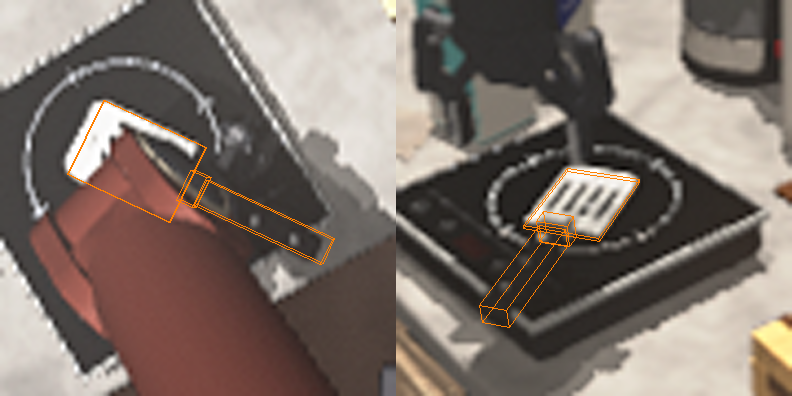

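The overlay sits on the turner's blade and handle in both views (handle end at top crop (330,250)), so I descend and grip.

Call:
move_arm:
  increments: "0 0 30 0 0 0; 0 0 30 0 0 0; 0 0 20 0 0 0; 0 0 8 0 0 0; 0 0 4 0 0 0; 0 0 0 0 0 0"
  grip: -0.1

```text
clock: 6.65
tool_pos: [0.3889, 0.2413, 0.0688]
orientation: [180.0, -0.0, 66.5]
contact_force: [-0.3, -0.4, -1.1]
opening: 0.0469
finger_force: 0.0
```

Call:
move_arm:
  increments: "0 0 0 0 0 0; 0 0 0 0 0 0; 0 0 0 0 0 0; 0 0 0 0 0 0; 0 0 0 0 0 0"
  grip: 1
  force: 60

```text
clock: 7.28
tool_pos: [0.3887, 0.2414, 0.0692]
orientation: [180.0, -0.1, 66.5]
contact_force: [-1.4, -0.9, 5.9]
opening: 0.0201
finger_force: 60.0
```

Run:
```python
from workcell import env
from plan import *
s=env.state()
plan(s["tool_pos"],s["orientation"],[(.389,.241,.15,66.5),(.425,.11,.14,48),(.435,-.007,.10,28.9)],step=30,turn=.1)
```

```text
0 0 -27 0 0 0; 0 0 -27 0 -0.001 0; 0 0 -27 0.001 0 0; -21 17 2 0 0 0.065; -20 19 2 0 0 0.065; -19 20 2 0 0 0.064; -18 21 2 0 0 0.065; -16 21 2 0 0 0.064; -16 17 8 0 0 0.067; -15 18 8 0 0 0.067
-13 19 8 0 0 0.067; -12 20 8 0 0 0.066; -11 21 8 0 0 0.067
13 rows
```

Call:
move_arm:
  increments: "0 0 -27 0 0 0; 0 0 -27 0 0 0; 0 0 -27 0 0 0; -21 17 2 0 0 0.065; -20 19 2 0 0 0.065; -19 20 2 0 0 0.064; -18 21 2 0 0 0.065; -16 21 2 0 0 0.064; -16 17 8 0 0 0.067; -15 18 8 0 0 0.067"

```text
clock: 8.52
tool_pos: [0.4278, 0.062, 0.1228]
orientation: [-180.0, 0.0, 40.1]
contact_force: [0.3, 0.2, -1.6]
opening: 0.02
finger_force: 59.2
```

Call:
move_arm:
  increments: "-13 19 8 0 0 0.067; -12 20 8 0 0 0.066; -11 21 8 0 0 0.067; 0 0 20 0 0 0; 0 0 20 0 0 0; 0 0 10 0 0 0; 0 0 0 0 0 0; 0 0 0 0 0 0"

```text
clock: 9.52
tool_pos: [0.4354, -0.0066, 0.0497]
orientation: [180.0, -0.1, 28.9]
contact_force: [0.6, -0.6, -2.7]
opening: 0.0202
finger_force: 59.1
```

Run:
```python
from ov import *
s=env.state();print(s["tool_pos"],s["orientation"],s["opening"],s["finger_force"])
blk=[.577,.071,.505];g=s["tool_pos"];y=np.radians(s["orientation"][2]);tu=[g[0]+.05*np.cos(y),g[1]+.05*np.sin(y),y];r=[]
for c,b in(("top",(205,145,275,225)),("side",(185,160,295,260))):
    k=480/(b[3]-b[1]) if c=="top" else 360/100;a,o=crop(c,b,k)
    wire(a,c,T0,tu,(0,128,255),k,o,g[2]-.014);wire(a,c,B,blk,(255,0,0),k,o)
    p=np.zeros((480,a.shape[1],3),np.uint8);p[:a.shape[0]]=a[:480];r.append(p)
    for l in("turner","slot_mouth"):print(c,l,[(np.round(d["xy"],1),round(d["score"],2)) for d in viewer.tip_of(l,c)[:2]])
print(tu,proj("top",[*tu[:2],g[2]-.014]),proj("side",[*tu[:2],g[2]-.014]))
cv2.imwrite("pics/t2.png",np.hstack(r))
```

```text
[ 0.43535257 -0.00660605  0.04972247] [ 1.79980136e+02 -5.52773390e-02  2.88596765e+01] 0.02024167735052572 59.09165918827057
top turner [(array([254.3, 215.7]), 0.68)]
top slot_mouth [(array([243.9, 191.7]), 0.75)]
side turner [(array([225., 214.]), 0.59)]
side slot_mouth [(array([247.7, 206. ]), 0.63), (array([202.8, 168.4]), 0.57)]
[np.float64(0.47914279242020047), np.float64(0.01752725632848122), np.float64(0.5036963757127275)] [[258.08543066 218.63727554]] [[221.80574541 215.80942001]]
```

View pics/t2.png

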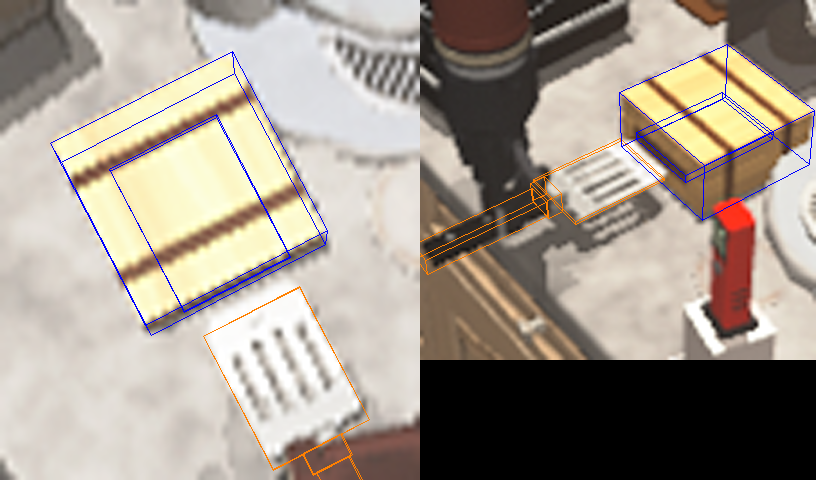

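Run:
```python
from ov import *
blk=[.577,.071,.505];g=env.state()["tool_pos"];y=.504
M={}
for c in("side","top"):
    im=viewer.get_image(c);ds=viewer.cut_out("turner",c)
    d=max([d for d in ds],key=lambda d:d["score"]);print(c,d["score"],d["box"],len(ds))
    m=(d["mask"]&(im.max(2)>150)).astype(np.uint8);m=cv2.morphologyEx(m,cv2.MORPH_CLOSE,np.ones((5,5)))
    n,l,st,_=cv2.connectedComponentsWithStats(m);m=(l==1+st[1:,4].argmax());print(m.sum());M[c]=m.astype(np.float32)
def f(q):
    b=[(0,.080,-.033,.033,q[2],q[2]+.003),(.0,.092,-.027,.027,q[2],q[2]+.003)]
    p=[g[0]+q[0]*np.cos(y)-q[1]*np.sin(y),g[1]+q[0]*np.sin(y)+q[1]*np.cos(y),y+q[3]]
    return sum(1-np.minimum(s,m).sum()/np.maximum(s,m).sum() for c,m in M.items() for s in[sil(c,b,p)])
q0=np.array([.05,0,g[2]-.014,0]);r=minimize(f,q0,method="Nelder-Mead",options=dict(initial_simplex=np.vstack([q0,q0+np.diag([.008,.006,.008,.05])]),maxiter=300))
print(f(q0),r.fun,r.x.round(4),g[2]-.014)
```

```text
side 0.71 [185.5, 198.5, 252.8, 231.6] 1
403
top 0.63 [240.2, 191.4, 266.9, 221.4] 1
459
0.37398857 0.2029828429222107 [ 0.0568  0.0006  0.0361 -0.0032] 0.035719175541497686
```

The fit puts the blade centred to 1 mm, its height as expected and the shoulder 57 mm ahead of the TCP, leaving about 104 mm of travel.

Call:
move_arm:
  increments: "0 0 7 0 0 0; 0 0 0 0 0 0; 8 0 0 0 0 0; 8 0 0 0 0 0; 8 0 0 0 0 0; 8 0 0 0 0 0; 0 0 0 0 0 0"

```text
clock: 10.9
tool_pos: [0.4639, 0.0094, 0.0424]
orientation: [180.0, -0.1, 28.9]
contact_force: [-0.6, 1.1, -1.6]
opening: 0.0206
finger_force: 59.1
```

Call:
move_arm:
  increments: "10 0 0 0 0 0; 10 0 0 0 0 0; 10 0 0 0 0 0; 10 0 0 0 0 0; 10 0 0 0 0 0; 10 0 0 0 0 0; 4 0 0 0 0 0; 0 0 0 0 0 0"

```text
clock: 11.9
tool_pos: [0.5191, 0.0399, 0.0423]
orientation: [-180.0, 0.0, 28.9]
contact_force: [-0.8, 0.6, -1.4]
opening: 0.0198
finger_force: 59.1
```

Call:
move_arm:
  increments: "3 0 0 0 0 0; 3 0 0 0 0 0; 2 0 0 0 0 0; 1 0 0 0 0 0; 0 0 0 0 0 0"

```text
clock: 12.52
tool_pos: [0.5269, 0.0441, 0.0423]
orientation: [-180.0, 0.0, 28.9]
contact_force: [0.1, 0.6, -1.0]
opening: 0.0204
finger_force: 59.1
```

Call:
move_arm:
  increments: "2 0 0 0 0 0; 2 0 0 0 0 0; 0 0 0 0 0 0"

```text
clock: 12.9
tool_pos: [0.5277, 0.0446, 0.0419]
orientation: [-179.9, 0.4, 28.8]
contact_force: [-4.7, -3.1, 0.4]
opening: 0.0201
finger_force: 59.5
```

Contact is felt at the expected place, so I relieve the push, release and rise.

Call:
move_arm:
  increments: "-2 0 0 0 0 0; 0 0 0 0 0 0"

```text
clock: 13.15
tool_pos: [0.5276, 0.0445, 0.042]
orientation: [-180.0, 0.1, 28.8]
contact_force: [-3.1, -2.2, -2.0]
opening: 0.0205
finger_force: 59.1
```

Call:
move_arm:
  increments: "0 0 0 0 0 0; 0 0 0 0 0 0; 0 0 0 0 0 0; 0 0 0 0 0 0; 0 0 -15 0 0 0; 0 0 -30 0 0 0; 0 0 -45 0 0 0; 0 0 -50 0 0 0; 0 0 -50 0 0 0; 0 0 -30 0 0 0"
  grip: -0.2

```text
clock: 14.4
tool_pos: [0.5293, 0.0452, 0.2664]
orientation: [179.9, -0.3, 28.9]
contact_force: [0.4, 1.0, 0.1]
opening: 0.051
finger_force: 0.0
```

Run:
```python
from ov import *
blk=[.577,.071,.505];y=.505;r=[]
M={}
for c in("side","top"):
    for l in("stand","thermometer"):
        for d in viewer.cut_out(l,c): print(c,l,d["box"],round(d["score"],2),int(d["mask"].sum()))
for c,b in(("side",(185,170,295,290)),("top",(230,145,335,245))):
    k=4 if c=="side" else 3.2;a,o=crop(c,b,k)
    wire(a,c,T0,[*blk[:2],y],(0,128,255),k,o,.026)
    st=[.595,-.158,.3];wire(a,c,S,st,(255,0,255),k,o);wire(a,c,TH,st,(0,255,255),k,o)
    p=np.zeros((480,a.shape[1],3),np.uint8);p[:a.shape[0]]=a[:480];r.append(p)
cv2.imwrite("pics/t3.png",np.hstack(r))
cv2.imwrite("pics/top_full.png",viewer.get_image("top"));cv2.imwrite("pics/side_full.png",viewer.get_image("side"))
```

```text
side stand [252.1, 245.2, 292.3, 279.1] 0.91 718
side stand [237.5, 170.5, 295.6, 221.2] 0.61 1576
side thermometer [264.5, 216.6, 281.0, 256.0] 0.87 415
side thermometer [302.4, 267.5, 311.3, 299.7] 0.78 230
top stand [294.7, 178.8, 316.5, 199.7] 0.71 337
top thermometer [336.7, 160.0, 345.5, 171.2] 0.52 72
top thermometer [239.8, 191.3, 264.0, 220.3] 0.35 341
```

View pics/t3.png

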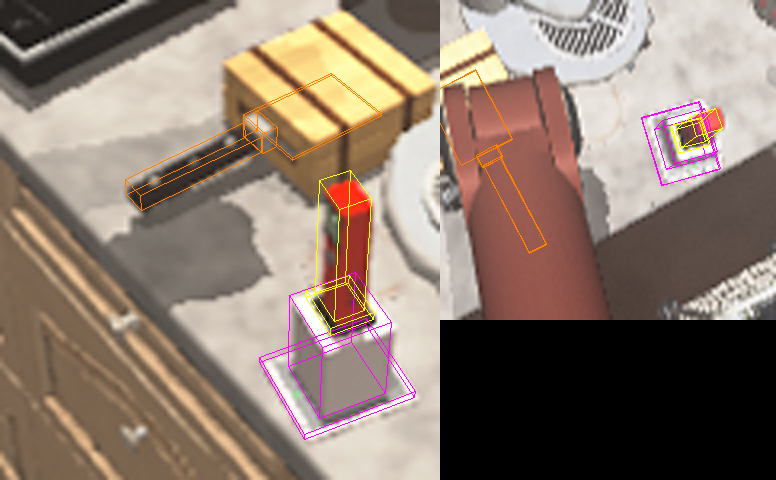

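The turner sits home in the slot, its shoulder at the face. The stand and thermometer need a finer fit, which I do on red segmentation.

Run:
```python
from ov import *
M={};F={}
for c,b in(("side",(258,208,290,268)),("top",(295,172,325,200))):
    im=cv2.imread(f"pics/{c}_full.png").astype(int);R=(im[...,2]-np.maximum(im[...,0],im[...,1]))>60
    m=np.zeros(R.shape,np.uint8);m[b[1]:b[3],b[0]:b[2]]=R[b[1]:b[3],b[0]:b[2]]
    n,l,st,_=cv2.connectedComponentsWithStats(m,connectivity=8);i=1+st[1:,4].argmax();print(c,st[i]);M[c]=(l==i).astype(np.float32)
HB=[(-.011,.011,-.014,.014,.079,.179)]
# side shows display (non red) - fill by closing
M["side"]=cv2.morphologyEx(M["side"],cv2.MORPH_CLOSE,np.ones((5,5)))
for yy in(.2,.3,.4,.5):
    f=lambda p:fit
    print(yy,fit(HB,M,[.59,-.158,yy]))
print(fit(HB,{"side":M["side"]},[.59,-.158,.35]))
# top face of handle (bright red)
for c in M:
    im=cv2.imread(f"pics/{c}_full.png").astype(int);t=(M[c]>0)&(im[...,2]>190)
    v=np.argwhere(t)[:,::-1].mean(0);print(c,t.sum(),v,"-> top face",ray(c,v,.179))
# stand foot edges: white mask
D={}
for c in("side","top"):
    ds=[d for d in viewer.cut_out("stand",c) if (abs(d["box"][0]-273)<26 if c=="side" else d["box"][0]>285)]
    if ds: 
        m=ds[0]["mask"].astype(np.uint8);th=sil(c,TH,[.592,-.158,.35])>.3;D[c]=((m>0)|th).astype(np.float32)
ST=S+TH
for yy in(.3,.5):print("stand",D.keys(),fit(ST,D,[.592,-.158,yy]))
```

```text
side [266 215  12  36 316]
top [310 178   9   9  56]
0.2 (array([ 0.59793058, -0.16365335,  0.31379155]), np.float64(0.7487897872924805))
0.3 (array([ 0.59834156, -0.16370341,  0.35800734]), np.float64(0.7446652054786682))
0.4 (array([ 0.59767912, -0.1634494 ,  0.4615644 ]), np.float64(0.7543910145759583))
0.5 (array([ 0.59737613, -0.16368849,  0.5575715 ]), np.float64(0.7561535239219666))
(array([ 0.59658987, -0.16249505,  0.38921886]), np.float64(0.2594727873802185))
side 71 [271.95774648 219.05633803] -> top face [ 0.5964503 -0.1658017  0.179    ]
top 54 [314.18518519 182.2037037 ] -> top face [ 0.59702188 -0.16305688  0.179     ]
stand dict_keys(['side', 'top']) (array([ 0.59641204, -0.16156845,  0.2855832 ]), np.float64(0.27686119079589844))
stand dict_keys(['side', 'top']) (array([ 0.59633363, -0.16186556,  0.28068595]), np.float64(0.2736690044403076))
```

Run:
```python
from workcell import env
from plan import *
s=env.state()
plan(s["tool_pos"],s["orientation"],[(.50,-.09,.266,24),(.597,-.163,.24,18.5),(.597,-.163,.20,18.5)],step=45)
```

```text
-22 26 -1 0 0.001 0.021; -22 27 -1 0 0 0.021; -22 27 -1 0 0.001 0.021; -20 27 -2 -0.001 0 0.022; 20 35 9 0 0 0.032; 20 35 9 0 0 0.032; 22 35 8 0 0 0.032; 0 0 40 0 0 0
8 rows
```

Call:
move_arm:
  increments: "-22 26 0 0 0 0.021; -22 27 0 0 0 0.021; -22 27 0 0 0 0.021; -20 27 0 0 0 0.022; 20 35 9 0 0 0.032; 20 35 9 0 0 0.032; 22 35 8 0 0 0.032; 0 0 35 0 0 0; 0 0 0 0 0 0; 0 0 0 0 0 0"
  grip: -0.4

```text
clock: 16.15
tool_pos: [0.5981, -0.1629, 0.202]
orientation: [-180.0, -0.0, 18.5]
contact_force: [0.6, 0.5, 0.5]
opening: 0.0597
finger_force: 0.0
```

Run:
```python
from ov import *
st=[.597,-.163,.32];r=[]
s=env.state();print(s["tool_pos"],s["orientation"],s["opening"])
for c,b in(("side",(240,180,310,290)),("top",(285,165,335,215))):
    k=5 if c=="side" else 8;a,o=crop(c,b,k)
    wire(a,c,S,st,(255,0,255),k,o);wire(a,c,TH,st,(0,255,255),k,o)
    p=np.zeros((560,a.shape[1],3),np.uint8);p[:a.shape[0]]=a[:560];r.append(p)
cv2.imwrite("pics/t4.png",np.hstack(r))
```

```text
[ 0.59809125 -0.16286268  0.2020036 ] [-1.79999558e+02 -4.05152009e-02  1.85410568e+01] 0.05968144831020336
```

View pics/t4.png

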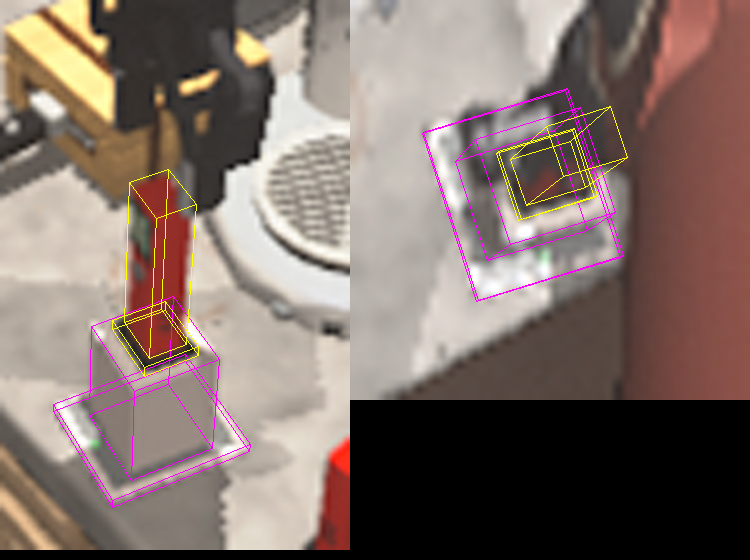

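The thermometer and stand overlays fit to about 1 px, so I descend and grip.

Call:
move_arm:
  increments: "0 0 20 0 0 0; 0 0 20 0 0 0; 0 0 20 0 0 0; 0 0 8 0 0 0; 0 0 0 0 0 0; 0 0 0 0 0 0"

```text
clock: 17.0
tool_pos: [0.5986, -0.1634, 0.1346]
orientation: [179.9, -0.1, 18.5]
contact_force: [-0.1, 0.1, -0.4]
opening: 0.0599
finger_force: 0.0
```

Call:
move_arm:
  increments: "0 0 0 0 0 0; 0 0 0 0 0 0; 0 0 0 0 0 0; 0 0 0 0 0 0; 0 0 0 0 0 0; 0 0 0 0 0 0"
  grip: 1
  force: 60

```text
clock: 17.75
tool_pos: [0.5983, -0.1633, 0.1341]
orientation: [180.0, -0.1, 18.5]
contact_force: [0.0, 0.0, 5.9]
opening: 0.0274
finger_force: 58.0
```

Call:
move_arm:
  increments: "0 0 -5 0 0 0; 0 0 -10 0 0 0; 0 0 -15 0 0 0; 0 0 -15 0 0 0; 0 0 -15 0 0 0; 0 0 -15 0 0 0; 0 0 -15 0 0 0; 0 0 -15 0 0 0; 0 0 -15 0 0 0; 0 0 0 0 0 0"

```text
clock: 19.0
tool_pos: [0.5986, -0.1635, 0.255]
orientation: [179.9, -0.2, 18.5]
contact_force: [0.1, -0.2, -1.9]
opening: 0.0274
finger_force: 57.5
```

Run:
```python
from ov import *
from plan import plan
s=env.state();g=s["tool_pos"];print(g,s["contact_force"],s["opening"],s["finger_force"])
y=np.radians(s["orientation"][2]);t=[g[0],g[1],y];z=g[2]-.1341+.008
im=viewer.get_image("side");a,o=crop("side",(230,110,320,290),3.3,im)
wire(a,"side",[(-.016,.016,-.018,.018,.064,.071),(-.011,.011,-.014,.014,.071,.171),(-.005,.005,-.005,.005,0,.064)],t,(0,255,255),3.3,o,z)
cv2.imwrite("pics/t5.png",a)
hob=[.419,.332,.606];sp=np.array(hob[:2])+.015*np.array([np.cos(.606),np.sin(.606)]);print(sp)
plan(g,s["orientation"],[(.50,-.10,.26,18.5),(.46,.08,.26,25),(sp[0],sp[1],.235,30)],step=40)
```

```text
[ 0.59863939 -0.163502    0.25501955] [ 0.13658077 -0.23083024 -1.91783697] 0.027394880733374264 57.53322780132294
[0.43132899 0.34054376]
-24 -31 -2 0.001 -0.001 0; -25 -30 -2 0 -0.001 0; -24 -31 -1 0.001 -0.001 0; 4 -37 0 0 0 -0.023; 5 -36 0 0 0 -0.023; 5 -36 0 0 0 -0.023; 6 -36 0 0 0 -0.022; 7 -37 0 0 0 -0.023; 12 -35 4 0 0 -0.012; 12 -35 3 0 0 -0.012
13 -35 4 0 0 -0.013; 13 -35 3 0 0 -0.012; 14 -35 4 0 0 -0.013; 15 -35 3 0 0 -0.012; 14 -35 4 0 0 -0.013
15 rows
```

View pics/t5.png

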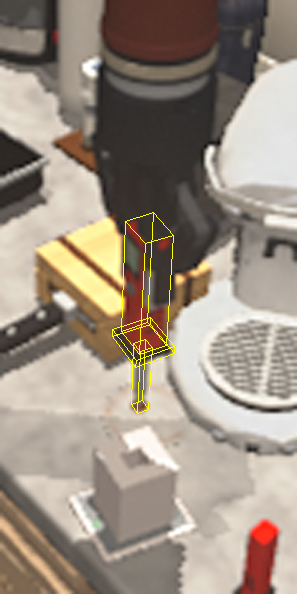

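The thermometer is held upright, out of the stand and in line with the overlay. I move over the hob.

Call:
move_arm:
  increments: "-24 -31 -2 0 0 0; -25 -30 -2 0 0 0; -24 -31 -1 0 0 0; 4 -37 0 0 0 -0.023; 5 -36 0 0 0 -0.023; 5 -36 0 0 0 -0.023; 6 -36 0 0 0 -0.022; 7 -37 0 0 0 -0.023; 12 -35 4 0 0 -0.012; 12 -35 3 0 0 -0.012"

```text
clock: 20.3
tool_pos: [0.4499, 0.1548, 0.2507]
orientation: [-180.0, 0.1, 26.4]
contact_force: [-0.1, 0.9, -1.4]
opening: 0.0273
finger_force: 57.8
```

Call:
move_arm:
  increments: "13 -35 4 0 0 -0.013; 13 -35 3 0 0 -0.012; 14 -35 4 0 0 -0.013; 15 -35 3 0 0 -0.012; 14 -35 4 0 0 -0.013; 0 0 20 0 0 0; 0 0 10 0 0 0; 0 0 0 0 0 0; 0 0 0 0 0 0; 0 0 0 0 0 0"

```text
clock: 21.55
tool_pos: [0.4304, 0.3408, 0.2041]
orientation: [-180.0, -0.1, 30.0]
contact_force: [-0.3, 0.2, 0.0]
opening: 0.0275
finger_force: 57.7
```

Run:
```python
from ov import *
s=env.state();g=s["tool_pos"];print(g,s["orientation"],s["contact_force"],s["finger_force"])
y=np.radians(s["orientation"][2]);t=[g[0],g[1],y];z=g[2]-.126
r=[]
for c,b in(("side",(155,90,255,190)),("top",(130,190,200,270))):
    k=4 if c=="side" else 5;a,o=crop(c,b,k);
    sp=[.4313,.3405]
    circ(a,c,sp,.078,.055,k,o,(0,255,0));circ(a,c,sp,.013,.055,k,o,(0,0,255))
    if c=="side":wire(a,c,[(-.016,.016,-.018,.018,.064,.071),(-.0065,.0065,-.0065,.0065,0,.002)],t,(0,255,255),k,o,z)
    p=np.zeros((400,a.shape[1],3),np.uint8);p[:a.shape[0]]=a;r.append(p)
    for l in("tip","spot"):print(c,l,[(np.round(d["xy"],1),round(d["score"],2)) for d in viewer.tip_of(l,c)[:2]])
    print(proj(c,[[*sp,.055],[t[0],t[1],z]]))
cv2.imwrite("pics/t6.png",np.hstack(r))
```

```text
[0.43036489 0.34077438 0.20409261] [-1.79988483e+02 -8.61022318e-02  2.99687974e+01] [-0.33925598  0.21214375  0.01608394] 57.73222625255585
side tip [(array([348.8, 298. ]), 0.67)]
side spot [(array([201.7, 154.6]), 0.81)]
[[202.94489727 154.38038057]
 [202.15862278 149.0524849 ]]
top tip []
top spot [(array([168.5, 228.4]), 0.88)]
[[167.60770847 229.99841849]
 [166.01002876 230.19204586]]
```

View pics/t6.png

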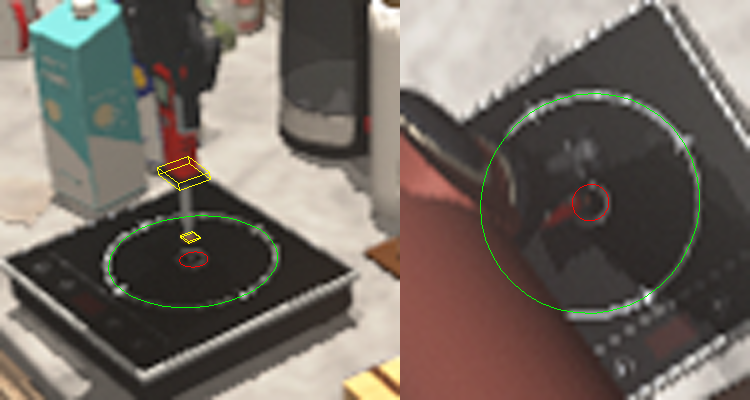

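Run:
```python
from ov import *
from scipy.optimize import least_squares
for c in("top","side"):
    g=cv2.cvtColor(cv2.imread(f"pics/{c}0.png"),6).astype(float);P=[];W=[]
    for th in np.linspace(0,2*np.pi,240,endpoint=False):
        rr=np.arange(.068,.0885,.0005);q=proj(c,np.c_[.4313+rr*np.cos(th),.3405+rr*np.sin(th),rr*0+.055]).astype(np.float32)
        v=cv2.remap(g.astype(np.float32),q[:,:1],q[:,1:],1).ravel();v=v-np.median(v);i=v.argmax()
        if v[i]>20: w=np.clip(v,0,None)[max(0,i-6):i+7];r=(w*rr[max(0,i-6):i+7]).sum()/w.sum();P.append([.4313+r*np.cos(th),.3405+r*np.sin(th)])
    P=np.array(P);r=least_squares(lambda p:np.hypot(P[:,0]-p[0],P[:,1]-p[1])-p[2],[.4313,.3405,.078],loss="soft_l1",f_scale=.002)
    print(c,len(P),r.x.round(4))
    for n,b in(("",0),):
        im=viewer.get_image(c);print(c)
        if c=="side":
            gg=cv2.cvtColor(im,6);print(gg[140:158,196:211])
```

```text
top 235 [0.4302 0.341  0.0781]
top
side 202 [0.4289 0.3423 0.0781]
side
[[ 35  36  35  50  99 114  77  36  36  38  37  37  39  39  39]
 [ 38  38  36  47  96 114  81  40  36  37  37  37  37  39  40]
 [ 36  36  36  39  92 113  81  40  33  34  33  34  34  35  36]
 [ 34  33  69  87 104 111 108  77  85 127 112  86  83  78  78]
 [ 69  87  75  63  95 112 100  66  62  92  81  64  60  59  80]
 [ 52  65  49  30  93 116  92  53  33  32  34  36  36  34  50]
 [ 34  35  37  33  71 104  89  49  36  37  37  37  37  38  38]
 [ 38  38  37  35  42  96  87  42  35  37  37  36  37  38  38]
 [ 38  36  37  36  44  98  98  62  41  37  36  37  38  37  38]
 [ 37  37  38  35  72 101  98  70  40  36  38  37  39  38  38]
 [ 37  38  36  35  56  66  62  48  36  37  38  38  38  38  38]
 [ 36  36  38  36  33  34  34  30  34  35  36  37  37  38  38]
 [ 35  34  35  33  63  78  78  78  79  58  35  38  37  37  38]
 [ 35  35  33  42  55  58  56  57  58  71  58  36  38  37  38]
 [ 34  34  44  52  42  36  59  51  30  55  58  41  38  38  38]
 [ 34  34  38  49  42  33  47  40  56  73  57  37  36  37  37]
 [ 34  34  33  37  45  48  48  62  63  54  44  33  34  34  37]
 [ 35  34  35  34  39  42  41  48  43  32  34  36  35  36  35]]
```

Ring fits put the spot at about (0.430, 0.3415), so the tip is within about 3 mm of it. I descend slowly.

Call:
move_arm:
  increments: "1 0 6 0 0 0; 0 0 6 0 0 0; 0 0 3 0 0 0; 0 0 2 0 0 0; 0 0 0 0 0 0; 0 0 0 0 0 0"

```text
clock: 22.7
tool_pos: [0.4308, 0.3415, 0.1865]
orientation: [-180.0, -0.0, 30.0]
contact_force: [0.6, 0.3, -0.8]
opening: 0.027
finger_force: 57.7
```

```bash
cat > f.py <<'E'
from h import *
F=[];Z=[]
for i in range(6):
    im=viewer.get_image("side");s=env.state();F.append(s["contact_force"]);Z.append(s["tool_pos"])
print(np.mean(F,0).round(2),np.std(F,0).round(2),np.mean(Z,0).round(4))
print(cv2.cvtColor(im,6)[146:162,196:211])
E
python3 f.py
```

```text
[ 0.1  -0.14 -1.29] [0.55 0.53 0.42] [0.4308 0.3414 0.1865]
[[ 34  36  35  34  57  99 110  73  34  36  37  38  37  37  37]
 [ 37  38  37  36  50  97 111  75  37  35  37  36  37  39  38]
 [ 37  38  38  35  48  96 111  76  35  37  38  37  38  38  38]
 [ 38  37  38  36  43  94 112  81  41  36  37  39  37  37  38]
 [ 36  35  38  36  35  93 114  79  37  36  39  38  37  39  38]
 [ 33  35  37  35  32  66 101  77  33  34  36  38  37  38  38]
 [ 36  34  34  33  73  86 102  89  72  57  36  37  38  39  37]
 [ 35  35  34  42  58  84 100  81  58  72  58  36  39  38  38]
 [ 34  34  44  51  39  52  78  64  32  54  58  41  36  37  38]
 [ 35  33  39  49  41  33  44  40  56  72  57  38  35  36  37]
 [ 34  33  33  37  44  49  47  62  62  53  43  34  35  35  35]
 [ 34  35  35  34  40  41  39  50  43  32  35  35  36  36  37]
 [ 34  35  34  34  34  34  34  35  35  34  36  34  36  36  35]
 [ 34  34  35  35  35  34  35  33  35  35  35  35  36  35  36]
 [ 35  35  35  34  35  34  35  35  35  35  35  37  35  37  35]
 [ 35  35  34  35  35  34  33  35  35  35  35  34  35  36  36]]
```

Call:
move_arm:
  increments: "0 0 2 0 0 0; 0 0 2 0 0 0; 0 0 2 0 0 0; 0 0 2 0 0 0; 0 0 0 0 0 0"

```text
clock: 23.62
tool_pos: [0.4307, 0.3413, 0.1784]
orientation: [-180.0, 0.0, 30.0]
contact_force: [-0.1, -1.1, 1.3]
opening: 0.0273
finger_force: 57.9
```

```bash
python3 f.py|head -1
```

```text
[-0.51 -0.27  0.4 ] [0.36 0.37 0.25] [0.4307 0.3414 0.1785]
```

The push is about 1.7 N, so the tip is about 2.6 mm in, agreeing with the height. I go 2.5 mm more and hold.

Call:
move_arm:
  increments: "0 0 1 0 0 0; 0 0 1 0 0 0; 0 0 0.5 0 0 0; 0 0 0 0 0 0; 0 0 0 0 0 0; 0 0 0 0 0 0; 0 0 0 0 0 0; 0 0 0 0 0 0; 0 0 0 0 0 0; 0 0 0 0 0 0"

```text
clock: 25.18
tool_pos: [0.4307, 0.3414, 0.1758]
orientation: [-180.0, -0.0, 30.0]
contact_force: [-0.8, 0.2, 0.8]
opening: 0.0275
finger_force: 58.0
```

Call:
move_arm:
  increments: "0 0 0 0 0 0; 0 0 0 0 0 0; 0 0 0 0 0 0; 0 0 0 0 0 0; 0 0 0 0 0 0; 0 0 0 0 0 0; 0 0 0 0 0 0; 0 0 0 0 0 0; 0 0 0 0 0 0; 0 0 0 0 0 0"

```text
clock: 26.42
tool_pos: [0.4307, 0.3414, 0.1759]
orientation: [180.0, -0.0, 30.0]
contact_force: [-0.1, -0.4, 1.1]
opening: 0.0275
finger_force: 57.9
```

```bash
python3 f.py
python3 - <<'E'
from ov import *
r=[]
for c,b in(("side",(170,100,300,230)),("top",(140,195,210,265))):
    k=400/(b[3]-b[1]);a,o=crop(c,b,k)
    circ(a,c,[.4297,.3415],.013,.055,k,o,(0,0,255));r.append(cv2.resize(a,(400,400)))
cv2.imwrite("pics/t7.png",np.hstack(r))
E
```

```text
[-0.22 -0.23  1.39] [0.46 0.81 0.31] [0.4307 0.3414 0.1759]
[[ 34  35  36  33  56  99 111  73  34  36  36  37  37  37  37]
 [ 38  37  37  35  50  97 111  74  35  37  37  37  38  38  39]
 [ 37  38  36  36  47  97 113  76  36  37  38  38  38  39  38]
 [ 37  38  36  37  45  95 113  80  39  36  37  38  37  39  37]
 [ 36  35  37  37  38  92 114  83  42  35  36  37  39  37  39]
 [ 35  35  35  33  32  90 113  83  42  34  36  37  38  38  39]
 [ 35  35  35  32  60 102 114  91  75  57  37  36  38  39  36]
 [ 35  35  34  42  52  85 110  90  60  69  58  35  37  38  38]
 [ 35  33  44  51  41  72 100  92  56  55  58  41  36  38  38]
 [ 34  35  37  49  41  51  63  60  64  72  58  37  35  35  37]
 [ 34  35  33  39  44  48  48  62  60  54  43  35  36  36  35]
 [ 36  35  35  33  40  42  41  50  43  33  35  35  35  37  35]
 [ 35  34  33  35  34  33  33  33  36  34  35  35  36  34  35]
 [ 35  35  35  35  33  34  35  33  35  35  35  35  36  35  35]
 [ 35  34  35  35  35  36  35  34  35  34  34  35  36  35  35]
 [ 34  34  34  33  35  34  34  35  36  36  36  35  35  36  35]]
```

View pics/t7.png

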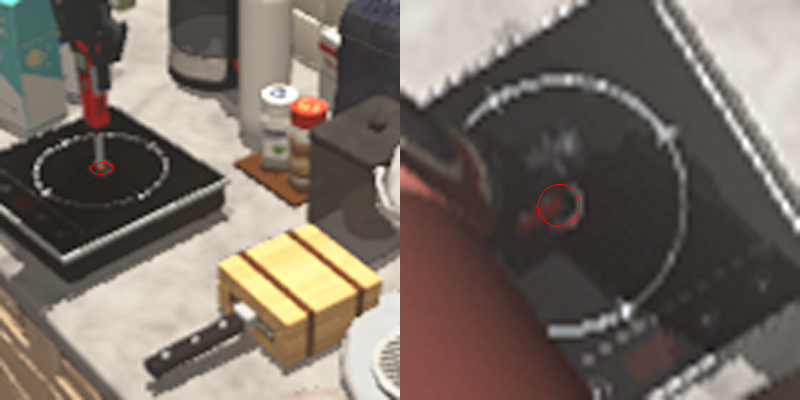

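The tip stands inside the small ring (side pixel (202,154)) and the turner is still home in the slot. The push is about 2.7 N, or 5–6 mm in. I hold a little longer, then hand in.

Call:
move_arm:
  increments: "0 0 0 0 0 0; 0 0 0 0 0 0; 0 0 0 0 0 0; 0 0 0 0 0 0; 0 0 0 0 0 0; 0 0 0 0 0 0; 0 0 0 0 0 0; 0 0 0 0 0 0; 0 0 0 0 0 0; 0 0 0 0 0 0"

```text
clock: 28.08
tool_pos: [0.4307, 0.3413, 0.1759]
orientation: [-180.0, -0.0, 30.0]
contact_force: [-0.2, -0.8, 0.8]
opening: 0.0275
finger_force: 57.9
```

```bash
python3 -c "
from workcell import sign_off
print(sign_off())"
```

```text
the job is handed in; nothing more can be done
None
```

I handed the job in at about 28 s, no verdict returned: by my last measurements the turner is home in the slot and let go, and the thermometer is held upright in the small ring at about 2.7 N, roughly 5–6 mm in, steady for over two seconds.

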